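# Turn the scooter wheel until its valve stem is at the top

### The job

The small scooter wheel in the leaning bench stand is about to be pumped up: push its spokes round with the fingertips, one after another, either way, until the valve stem is at the very top of the wheel, straight up the slope from the axle, and leave the wheel at rest there. Push gently without gripping the wheel, keep off the tyre and the valve stem, and leave the multimeter, the screwdriver and the flux bottle where they are.

Things in the scene. Friction and masses are not known exactly. Their poses are not given: they have to be found in the camera images.
- stand: Fixed grey bench stand carrying the wheel. Origin on the bench right below the wheel's centre, z up, x horizontal away from the wheel's face (the face looks to -x and up), y along its width. Base plate 260 x 390 x 12 mm; upright plates at y = +-174 mm, 175 mm high. Nothing behind the wheel.
- axle_nut (a point): Front end of the axle nut (28 mm wide), 59 mm in front of the wheel's middle plane. Under it, 43 to 51 mm in front of that plane, a flat steel arm 18 mm wide runs from the axle to both uprights, each half dropping 15 degrees below stand y in the wheel's plane. Fingers reach in above or below the arm but cannot sweep through it.
- wheel: Cast wheel, 1 kg, 276 mm over the tyre. Origin at its centre, in its middle plane, 165 mm above the bench. z = axle, out of the face, (-0.707, 0, 0.707) in the stand's frame: it leans back 45 degrees. x = from axle toward the valve stem, turning with the wheel; valve at the top when x is (0.707, 0, 0.707) in the stand's frame. Turns both ways without end; 0.14 N m drag stops it at once if left.
- spoke (a point): Middle of one of five alike straight radial spokes, 62 mm from the axle, on its front face. Spokes are at 36, 108, 180, 252, 324 degrees from wheel x about wheel z (this one 36), 14 mm wide, from wheel z = 0 to 16 mm. They run from the hub (radius 30 mm, front at z = 38 mm) to the rim (inner radius 93 mm, z -16 to 16 mm). The openings between them are clear through.
- tyre: Black rubber tyre, part of the wheel, same origin and axes: a ring of centre-line radius 118 mm and 40 mm section (z from -20 to +20 mm, radius 98 to 138 mm). Not to be pressed.
- valve: Valve stem, part of the wheel, same origin and axes as the wheel (origin at the axle). It lies along +x in the middle plane, from the rim inward to radius 67 mm, black rubber, 13 to 18 mm thick, midway between two spokes. Not to be pressed.
- valve_tip (a point): Inner end of the valve stem, on its axis, 67 mm from the wheel's centre.
- multimeter: Loose yellow multimeter lying flat, 185 x 88 x 46 mm, origin at the centre of its underside, x along its length. Leave alone.
- screwdriver: Loose black-handled screwdriver lying on the bench along its x, about 200 mm long, 26 mm high, origin under its middle. Leave alone.
- flux_bottle: Loose glass bottle with a steel cap, 54 mm across, 85 mm tall, standing, origin at the centre of its underside. Leave alone.

How it is judged:
By the outcome, as a careful person would: the job done as asked, in the order asked, and still so for the second after the job is handed in, with the robot touching nothing.
It also fails if it takes over 58 s, if anything falls off the work surface, if the arm or the gripper's body presses on something with over 40 N, if the wrist force passes 120 N, or if a joint passes its speed limit or range.

### The arm

A 6-joint arm with a two-finger parallel gripper is mounted at the origin on the work surface. World frame = base frame: x ahead of the robot, y to its left, z up, the work surface at z = 0. Lengths are in m, angles in rad, forces in N, time in s.
With the tool pointing down it reaches from about 0.425 to 1.125 m from the base axis. Payload 14.9 kg.
Tool frame: the origin (TCP) lies on the centre line of the jaws, within the pads' length; the fingertips stand 11 mm ahead of it and the grasp point (between the pads) lies 8 mm behind it; z points along the fingers, y is the line along which they close (so a half turn about z gives the same grasp; the last joint's range is limited). The gripper opens to 91 mm and grips with 3 to 60 N. Pads are 32 mm wide; open, the fingers measure 118 mm over their backs; the gripper's body (76 mm by 178 mm) begins 60 mm behind the grasp point.
Start: joints at [1.186, 0.379, 1.734, -0, 1.028, -0.033], TCP at [0.241, 0.657, 0.196] pointing down, gripper open.
Joint ranges: [-2.77, 2.77], [-0.74, 2.19], [0, 2.66], [-1.06, 4.2], [0.31, 2.87], [-3.08, 3.08]. Speed limits (rad/s): [1.89, 1.89, 2.39, 3.14, 3.14, 3.14].

### API

Orientations are given as a unit quaternion [x, y, z, w].
In Python, from rig import r gives the robot as it stands.
- The arm moves only by the tool carry_out, never from a script. Its argument "increments" is a list of rows, each a list of 5 numbers: the opening in per cent of the stroke, from 0 (shut) to 100 (fully open), then the shift along the world's x, y, z in mm, then the turn about the world's z in degrees. In form: [[fingers, tx, ty, tz, turn], ...]. A call has 1 to 5 rows; each row is the pose to reach, as a shift and turn from the pose commanded when the call began; what a row does not reach only later rows make up. A row lasts 1/8 s, in which the tool goes at most 62.5 mm and 10.7 degrees, less where a joint would pass 70% of its speed; a pose out of reach is approached as far as the arm can. A call with a gripper value outside its range is refused whole. The fingers move at their own pace and stop on an object; the grip force is fixed at half the most. Time passes only in rows, so rows that repeat a pose let the fingers close. It gives the time, the measured TCP pose, the force, the opening and the grip force at its end, in the units of the state.
- r.observe(): the state, without advancing time (a new reading comes with each control period).
- r.snapshot(name): name is "side" or "top"; returns a dict with "color" (480x640x3 uint8, blue, green, red), "fx", "fy", "cx", "cy" (pixels), "position" and "orientation" of the camera in the world. Camera axes: x right, y down, z forward; pixel columns grow to the right and rows downward; lengths in m; the calibration is good to about 2 mm. A picture is of the moment at which its call begins. There is no depth.
- r.sign_off(): hands the job in; it is judged then, once.
The state is a dict: "time": time; "joint_positions": joint angles; "qvel": joint speeds; "joint_efforts": joint torques, N m; "position": TCP position; "eef_rot": TCP orientation; "contact_force": force on the tool from outside, world axes, zero at the start; "wrist_torque": the same for the moment, N m; "finger_gap": opening from 0.0 (shut) to 1.0 (fully open); "finger_force": force on a finger pad.
Only numpy, scipy, OpenCV 4.12 (cv2) and the standard library are available. Lean on these libraries where they do the work, as an engineer would, in place of code of your own. Each camera call takes 0.05 s, during which the arm holds its last target. There are 200 camera calls.

## Working session

There is one attempt and no reset: what is moved stays moved. The work goes in short steps, Python scripts to look and compute and a tool call to move; the robot and the scene stay as the last step left them, time stands still between calls to the robot, and variables do not carry over. Pictures are saved under pics/ and viewed, at most 10 in all, crops included, and the job is handed in when it is done.

Besides the shell and the picture viewer there is one more tool, called after "Call:" as a command line: name --pt "numbers of a row" for each row, then --argument value for the rest. carry_out: Moves the arm, as the interface text tells. Its arguments: {"type":"object","properties":{"increments":{"type":"array","items":{"type":"array","items":{"type":"number"}}}},"required":["increments"]}

```bash
mkdir -p pics; ls
python3 - <<'E'
from rig import r
import cv2
for n in("side","top"):
    s=r.snapshot(n); cv2.imwrite(f"pics/{n}0.png",s["color"]); print(n,{k:v for k,v in s.items() if k!="color"})
print(r.observe())
E
```

```text
pics
side {'fx': 448.57824561031924, 'fy': 448.57824561031924, 'cx': 318.63852465038127, 'cy': 237.65943857321534, 'position': array([ 0.04360704, -0.56736405,  0.90672119]), 'orientation': array([ 0.87370604, -0.29354041,  0.12578915, -0.36694532])}
top {'fx': 569.425394343557, 'fy': 569.425394343557, 'cx': 327.0047575278418, 'cy': 231.06325339685264, 'position': array([0.39377234, 0.03367168, 1.4273386 ]), 'orientation': array([ 0.71199394, -0.7007108 ,  0.03875804, -0.02380813])}
{'time': 0.1, 'joint_positions': array([ 1.18568262e+00,  3.79378704e-01,  1.73472287e+00, -1.35186053e-05,
        1.02851659e+00, -3.32908825e-02]), 'qvel': array([-0.00018091, -0.00334358, -0.00217877,  0.00069235,  0.00102247,
        0.00105182]), 'joint_efforts': array([ 1.33239519e-03, -7.65049124e+01, -4.35290515e+01,  6.53696177e-02,
        3.98539240e-02,  1.93096355e-05]), 'position': array([0.24108568, 0.65676744, 0.19583782]), 'eef_rot': array([ 1.75002094e-01,  9.84567928e-01, -5.02778657e-04, -1.00827462e-04]), 'contact_force': array([ 0.01983166, -0.50797337,  0.54740395]), 'wrist_torque': array([-0.0119011 , -0.04411679,  0.01835967]), 'finger_force': 0.0, 'finger_gap': 0.9992603439045705}
```

View pics/side0.png

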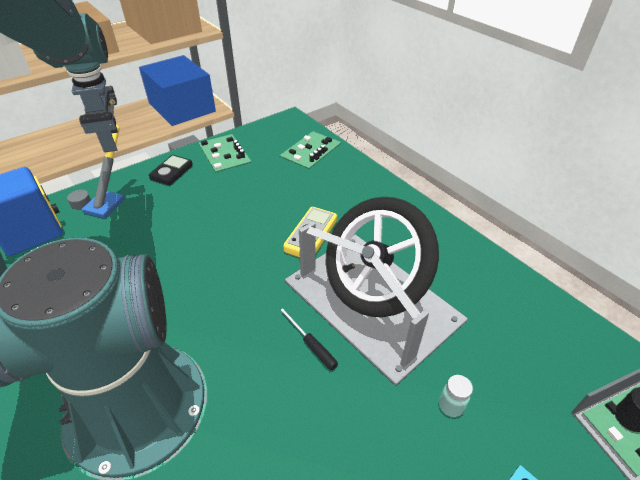

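View pics/top0.png

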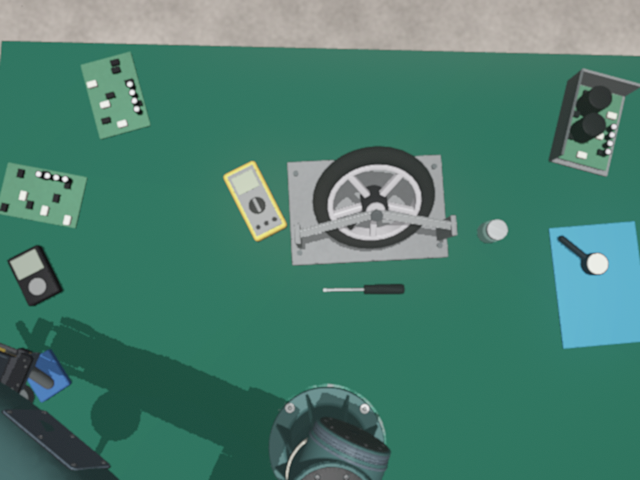

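The side view shows the wheel with its hub at about (370,252) and a dark stub near (348,267), probably the valve. The top view shows the base plate corners at about (288,163), (441,155), (448,257) and (292,265), the multimeter at (255,200), the bottle at (495,231) and the screwdriver at (365,289).

```bash
cat > h.py <<'E'
import numpy as np, cv2
from scipy.spatial.transform import Rotation as R
def ray(s,px):
    d=np.array([(px[0]-s["cx"])/s["fx"],(px[1]-s["cy"])/s["fy"],1.]); return s["position"],R.from_quat(s["orientation"]).apply(d)
def onz(s,px,z):
    o,d=ray(s,px); return o+d*(z-o[2])/d[2]
def onplane(s,px,p,n):
    o,d=ray(s,px); return o+d*(n@(p-o))/(n@d)
def proj(s,P):
    q=R.from_quat(s["orientation"]).inv().apply(np.atleast_2d(P)-s["position"]); return np.c_[q[:,0]/q[:,2]*s["fx"]+s["cx"],q[:,1]/q[:,2]*s["fy"]+s["cy"]]
E
python3 - <<'E'
from rig import r
from h import *
t=r.snapshot("top"); s=r.snapshot("side")
c=[(288,163),(441,155),(448,257),(292,265)]
P=np.array([onz(t,p,.012) for p in c]); print(P.round(4)); print("centre",P.mean(0).round(4))
L=[np.linalg.norm(P[i]-P[(i+1)%4]) for i in range(4)]; print(np.round(L,3))
e=(P[0]-P[1]+P[3]-P[2]); print("yaw of stand y -90:",np.degrees(np.arctan2(e[1],e[0]))-90)
for n,p,z in(("bottle cap",(495,230),.085),("driver handle tip",(405,289),.013),("driver tip",(323,290),.005),("mm corner",(285,230),.046),("mm",(254,200),.046)): print(n,onz(t,p,z).round(3))
a=cv2.resize(t["color"][135:275,280:465],None,fx=3,fy=3,interpolation=cv2.INTER_CUBIC)[:, :]
b=cv2.resize(s["color"][190:325,320:445],None,fx=4,fy=4,interpolation=cv2.INTER_CUBIC)
cv2.imwrite("pics/top_c.png",a); cv2.imwrite("pics/side_c.png",b)
E
```

```text
[[ 0.6901  0.1055  0.012 ]
 [ 0.7182 -0.2817  0.012 ]
 [ 0.4597 -0.2985  0.012 ]
 [ 0.4337  0.0902  0.012 ]]
centre [ 0.5754 -0.0961  0.012 ]
[0.388 0.259 0.39  0.257]
yaw of stand y -90: 3.9974820771131476
bottle cap [ 0.522 -0.394  0.085]
driver handle tip [ 0.379 -0.191  0.013]
driver tip [0.373 0.012 0.005]
mm corner [0.517 0.108 0.046]
mm [0.59  0.185 0.046]
```

View pics/top_c.png

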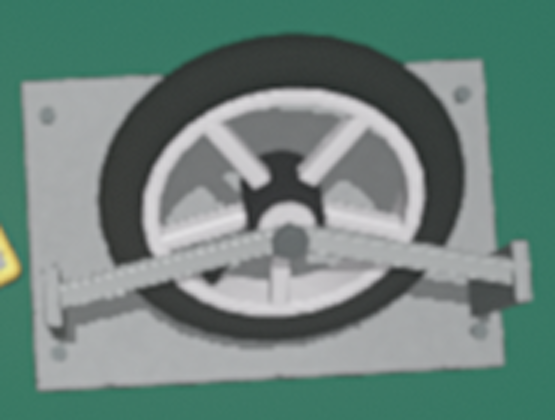

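View pics/side_c.png

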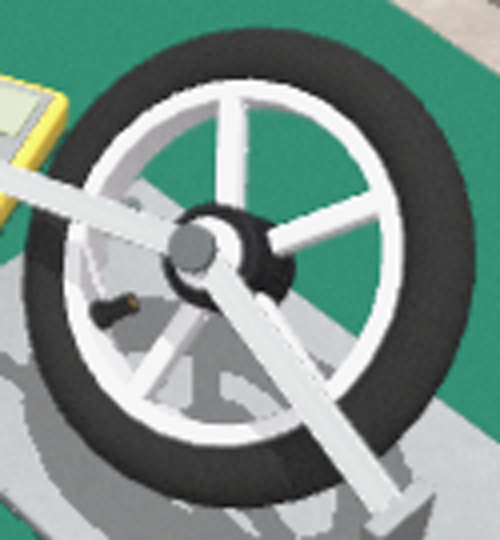

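The crops show the valve at the lower left, with its tip at side-view pixel (354,266). The spokes show clearly, and the nut is at about (368,252) in the side view. Next I compute the wheel angle.

```bash
cat >> h.py <<'E'
O=np.array([.5754,-.0961,0]); yaw=np.radians(4.0)
X=np.array([np.cos(yaw),np.sin(yaw),0]); Y=np.array([-np.sin(yaw),np.cos(yaw),0]); Z=np.array([0,0,1.])
U=(X+Z)/2**.5; N=(Z-X)/2**.5; C=O+.165*Z
def W(p,q,n): return C+(p*U+q*Y+n*N)/1000
def pq(s,px,n):
    d=(onplane(s,px,C+N*n/1000,N)-C)*1000; return np.array([d@U,d@Y])
E
python3 - <<'E'
from rig import r
from h import *
s=r.snapshot("side"); t=r.snapshot("top")
f=lambda a,b:(a/4+319.6,b/4+189.6)
g=lambda a,b:(a/3+279.7,b/3+134.7)
print("nut",pq(s,f(192,250),59),pq(t,g(290,241),59))
print("valve",pq(s,f(137,303),0),pq(s,f(97,315),0))
def line(s,a,b):
    A,B=pq(s,a,16),pq(s,b,16); d=A-B; return A.round(1),B.round(1),np.degrees(np.arctan2(d[1],d[0])).round(1)
print(line(s,f(232,95),f(231,205)),line(s,f(375,202),f(275,240)),line(s,f(137,395),f(203,312)))
print(line(t,g(213,130),g(263,183)),line(t,g(358,123),g(306,176)),line(t,g(280,300),g(281,270)))
# rim inner edge from top: fit check
for a,b in ((295,92),(148,215),(420,200),(285,310)): print(pq(t,g(a,b),16).round(1),end=' ')
o=r.observe(); print(o["position"],o["time"])
E
```

```text
nut [ 2.5922862  -0.85675865] [6.64181367 1.63326595]
valve [-50.26463414  39.17341814] [-70.90580832  56.72869704]
(array([81.2, 54.1]), array([30.1, 16.1]), np.float64(36.7)) (array([ 77.1, -54.1]), array([ 28.8, -18.2]), np.float64(-36.6)) (array([-88.7,  -1.4]), array([-27.7,  -6.5]), np.float64(175.2))
(array([76.6, 53.6]), array([27.6, 16.9]), np.float64(36.8)) (array([ 76.4, -49.9]), array([ 32. , -14.4]), np.float64(-38.6)) (array([-85.5,   1.2]), array([-55.5,   1.3]), np.float64(-179.8))
[105.4  -3.9] [  3.7 101.4] [   4.6 -100.2] [-95.9  -3. ] [0.24117395 0.65700165 0.19618353] 0.3
```

```bash
sed -i 's/^O=.*; yaw/O=np.array([.579,-.0961,0]); yaw/' h.py
cat > plan.py <<'E'
from h import *
# finger: vertical prism, half widths hx (stand x), hy (stand y); tip centre (pc,qc,nt) in wheel axes, mm
def corners(pc,qc,nt,hx=16,hy=13.5):
    s=2**-.5; P=[]
    for n in (-16,-8,0,4,8,12,16,24,38):
        xs=np.array([-hx,hx]); pts=[]
        # vertical line at offset x starts at (pc+xs, nt-xs), runs along (p,n)+=t
        x=np.linspace(-hx,hx,9); n0=nt-x*s; ok=n0<=n
        for xi,n0i in zip(x[ok],n0[ok]):
            for y in(-hy,0,hy): P.append((pc+xi*s+n-n0i,qc+y,n))
    return np.array(P)
def clear(pc,qc,nt,phi):
    c=corners(pc,qc,nt); p,q,n=c.T; R_=np.hypot(p,q)
    m=(n>=0)&(n<=16); nd=lambda a:(-np.sin(a)*p+np.cos(a)*q)[m]
    a=np.radians(phi); b=np.radians(phi+72)
    push=nd(a).min()-7; nxt=-nd(b).max()-7
    return push,nxt,(93-R_[abs(n)<=16]).min(),(R_[n>=-16].min()-30)
E
python3 - <<'E'
from plan import *
for phi in (-30,-36,-44,-52,-60,-68,-76,-84,-92,-100,-108,-112):
    best=max(((min(c[1:]),pc,qc,c) for pc in np.arange(-20,60,2.) for qc in np.arange(-75,15,1.) for c in [clear(pc,qc,-2,phi)] if 0<=c[0]<1.2),key=lambda b:b[0],default=None)
    if best: print(phi,best[1:3],np.round(best[3],1),((W(best[1],best[2],-2)+[0,0,.011])*1000).round(0))
E
```

```text
-30 (np.float64(46.0), np.float64(1.0)) [0.9 7.2 5.2 7.4] [613. -93. 207.]
-36 (np.float64(44.0), np.float64(-3.0)) [0.4 5.3 6.8 5.5] [612. -97. 206.]
-44 (np.float64(44.0), np.float64(-10.0)) [0.7 6.5 5.2 5.5] [ 612. -104.  206.]
-52 (np.float64(42.0), np.float64(-17.0)) [0.5 7.7 4.9 3.6] [ 611. -111.  204.]
-60 (np.float64(40.0), np.float64(-25.0)) [ 0.9 10.8  3.7  3.4] [ 610. -119.  203.]
-68 (np.float64(36.0), np.float64(-33.0)) [ 1.  14.4  3.4  3.6] [ 608. -127.  200.]
-76 (np.float64(30.0), np.float64(-40.0)) [ 0.8 14.5  4.4  4. ] [ 604. -134.  196.]
-84 (np.float64(22.0), np.float64(-46.0)) [ 0.1 11.8  6.6  5.1] [ 599. -141.  190.]
-92 (np.float64(14.0), np.float64(-61.0)) [ 0.  19.   0.6 17.8] [ 595. -156.  184.]
-100 (np.float64(8.0), np.float64(-58.0)) [ 0.1  9.5  6.5 14.5] [ 590. -153.  180.]
-108 (np.float64(0.0), np.float64(-63.0)) [ 0.1  9.2  6.4 19.5] [ 585. -159.  175.]
-112 (np.float64(-4.0), np.float64(-64.0)) [ 0.2  8.1  7.3 20.5] [ 582. -160.  172.]
```

Call:
carry_out --pt "0 0 0 60 0" --pt "0 0 0 120 5" --pt "0 0 0 180 10" --pt "0 20 -40 200 18" --pt "0 45 -90 200 24.2"

```text
time: 0.92
position: [0.2866, 0.567, 0.3985]
eef_rot: [-0.038, 0.999, 0.001, 0.001]
contact_force: [1.3, -0.0, -0.0]
finger_gap: 0.483
finger_force: 0.0
```

Call:
carry_out --pt "0 25 -50 0 0" --pt "0 50 -100 0 0" --pt "0 75 -150 0 0" --pt "0 100 -200 0 0" --pt "0 125 -250 0 0"

```text
time: 1.55
position: [0.4117, 0.3154, 0.3966]
eef_rot: [-0.035, 0.999, 0.0, 0.0]
contact_force: [1.0, -0.1, -0.4]
finger_gap: 0.002
finger_force: 0.0
```

Call:
carry_out --pt "0 25 -50 0 0" --pt "0 50 -100 0 0" --pt "0 75 -150 0 0" --pt "0 100 -200 0 0" --pt "0 125 -250 0 0"

```text
time: 2.17
position: [0.5367, 0.0653, 0.3966]
eef_rot: [-0.035, 0.999, 0.0, 0.0]
contact_force: [0.3, 0.3, 1.0]
finger_gap: 0.003
finger_force: 0.0
```

Call:
carry_out --pt "0 25 -50 0 0" --pt "0 50 -100 0 0" --pt "0 76 -162 0 0" --pt "0 76 -162 0 0" --pt "0 76 -162 0 0"

```text
time: 2.8
position: [0.612, -0.0948, 0.3961]
eef_rot: [-0.035, 0.999, 0.0, -0.0]
contact_force: [-0.6, 0.7, 0.2]
finger_gap: 0.004
finger_force: 0.0
```

Call:
carry_out --pt "0 0 0 -50 0" --pt "0 0 0 -100 0" --pt "0 0 0 -130 0" --pt "0 0 0 -146 0" --pt "0 0 0 -146 0"

```text
time: 3.42
position: [0.6119, -0.094, 0.2503]
eef_rot: [-0.036, 0.999, 0.0, -0.0]
contact_force: [-0.0, -0.6, 0.2]
finger_gap: 0.009
finger_force: 0.0
```

```bash
cat > look.py <<'E'
import sys
from rig import r
from h import *
s=r.snapshot("side"); t=r.snapshot("top")
a=cv2.resize(s["color"][160:330,310:450],None,fx=3.5,fy=3.5,interpolation=cv2.INTER_CUBIC)
b=cv2.resize(t["color"][135:275,300:450],None,fx=2.0,fy=2.0,interpolation=cv2.INTER_CUBIC)
im=np.zeros((595,490+300,3),np.uint8); im[:a.shape[0],:490]=a; im[:b.shape[0],490:790]=b
cv2.imwrite(f"pics/{sys.argv[1]}.png",im)
E
python3 look.py l1
```

```text
(no output)
```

View pics/l1.png

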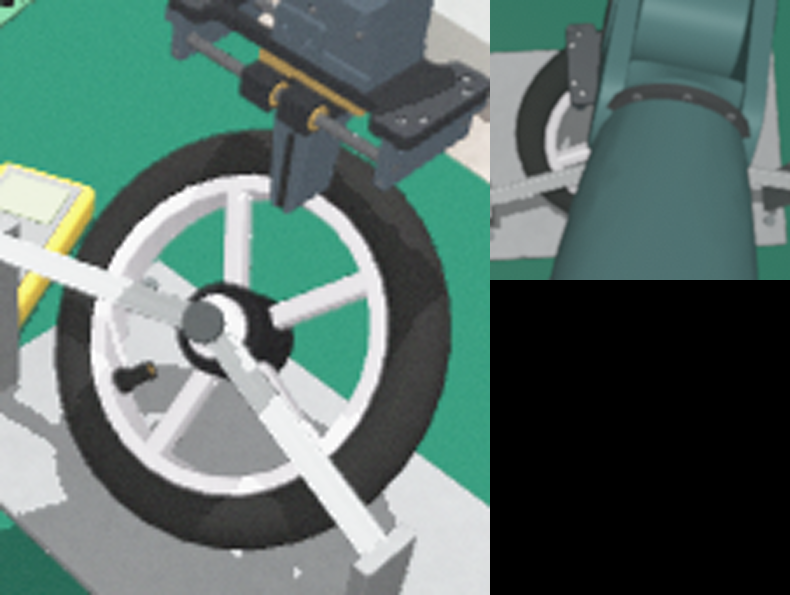

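The fingertips (side crop, about (290,210)) hang above the opening at the top of the wheel. The two upper spokes are on either side, and the valve is at about (140,375). I descend into the opening.

Call:
carry_out --pt "0 0 0 -15 0" --pt "0 0 0 -28 0" --pt "0 0 0 -38 0" --pt "0 0 0 -44 0" --pt "0 0 0 -44 0"

```text
time: 4.15
position: [0.612, -0.0948, 0.2059]
eef_rot: [-0.035, 0.999, 0.0, -0.0]
contact_force: [-0.7, -0.2, -0.4]
finger_gap: 0.002
finger_force: 0.0
```

```bash
python3 look.py l2
```

```text
(no output)
```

View pics/l2.png

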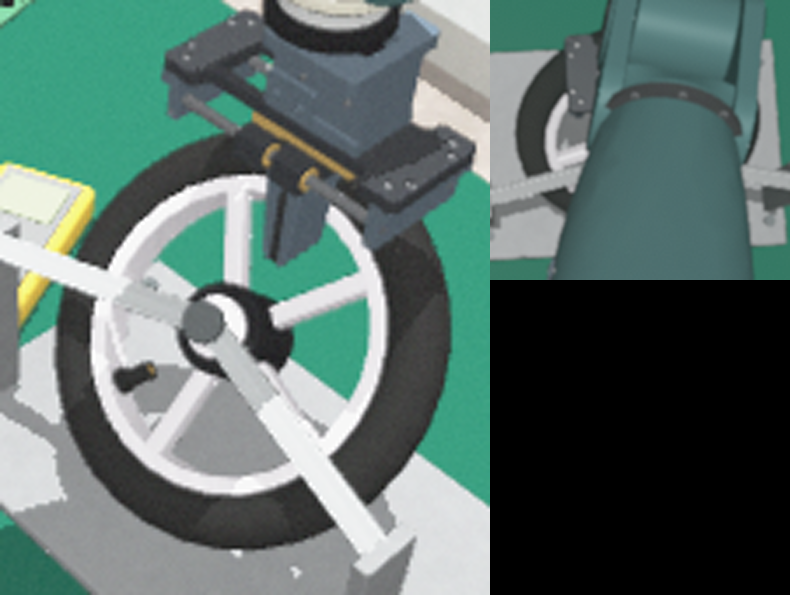

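Call:
carry_out --pt "0 0 -5 0 0" --pt "0 0 -9 0 0" --pt "0 -1 -13 -1 0" --pt "0 -1 -16 -2 0" --pt "0 -2 -20 -2 0"

```text
time: 4.88
position: [0.6101, -0.1151, 0.2043]
eef_rot: [-0.035, 0.999, 0.0, -0.0]
contact_force: [0.5, -0.1, -0.1]
finger_gap: 0.005
finger_force: 0.0
```

Call:
carry_out --pt "0 0 -4 -1 0" --pt "0 -1 -8 -2 0" --pt "0 -2 -12 -4 0" --pt "0 -4 -16 -6 0" --pt "0 -6 -19 -8 0"

```text
time: 5.5
position: [0.6043, -0.1342, 0.1964]
eef_rot: [-0.035, 0.999, -0.0, 0.0]
contact_force: [-0.2, 1.7, 2.1]
finger_gap: 0.005
finger_force: 1.3
```

```bash
python3 look.py l3
```

```text
(no output)
```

View pics/l3.png

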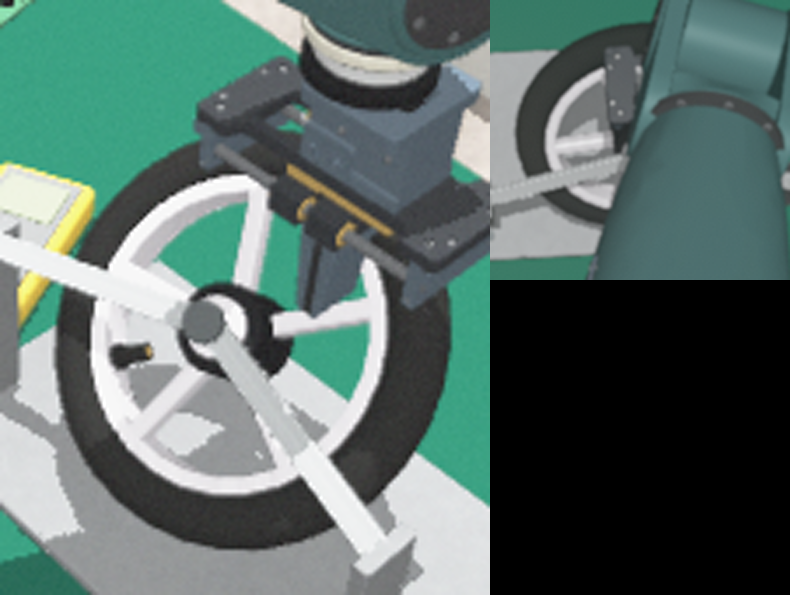

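The spoke is following the finger: contact is at about (320,315), the valve has moved to (130,353), and the wheel has turned roughly 12°. I continue the arc and measure spoke angles by colour.

Call:
carry_out --pt "0 -3 -4 -3 0" --pt "0 -5 -7 -6 0" --pt "0 -7 -11 -9 0" --pt "0 -10 -15 -12 0" --pt "0 -14 -19 -16 0"

```text
time: 6.22
position: [0.5897, -0.1529, 0.18]
eef_rot: [-0.035, 0.999, 0.0, -0.0]
contact_force: [-0.5, 3.6, 3.2]
finger_gap: 0.004
finger_force: 1.7
```

```bash
cat > ang.py <<'E'
from rig import r
from h import *
s=r.snapshot("side"); g=cv2.cvtColor(s["color"],cv2.COLOR_BGR2HSV).astype(np.float32)
th=np.arange(-180,180,.5)
for rad in (55,65,75,83):
    P=np.array([W(rad*np.cos(a),rad*np.sin(a),16) for a in np.radians(th)]); m=proj(s,P).astype(np.float32)
    v=cv2.remap(g,m[:,0].copy(),m[:,1].copy(),cv2.INTER_LINEAR).reshape(-1,3)
    w=(v[:,2]>205)&(v[:,1]<25); e=np.flatnonzero(np.diff(np.r_[0,w.astype(int),0]))
    print(rad,[(round(float(th[a]+th[b-1])/2,1),(b-a)*.5) for a,b in zip(e[::2],e[1::2]) if b-a>4])
# dark valve stem: middle plane
for rad in (75,85):
    P=np.array([W(rad*np.cos(a),rad*np.sin(a),5) for a in np.radians(th)]); m=proj(s,P).astype(np.float32)
    v=cv2.remap(g,m[:,0].copy(),m[:,1].copy(),cv2.INTER_LINEAR).reshape(-1,3)
    w=v[:,2]<85; e=np.flatnonzero(np.diff(np.r_[0,w.astype(int),0])); print("dark",rad,[(round(float(th[a]+th[b-1])/2,1),(b-a)*.5) for a,b in zip(e[::2],e[1::2]) if b-a>4])
o=r.observe(); print(o["time"],o["position"].round(4),o["contact_force"].round(1))
E
python3 ang.py
```

```text
55 [(-141.8, np.float64(15.0)), (-112.2, np.float64(10.0)), (-92.2, np.float64(22.0)), (107.5, np.float64(85.5))]
65 [(-157.8, np.float64(45.0)), (-113.5, np.float64(8.5)), (-91.5, np.float64(18.5)), (-72.2, np.float64(4.0)), (72.8, np.float64(13.0)), (87.5, np.float64(10.5)), (104.0, np.float64(15.5)), (133.5, np.float64(33.5)), (178.2, np.float64(3.0))]
75 [(-159.2, np.float64(15.0)), (-142.2, np.float64(12.0)), (-131.8, np.float64(7.0)), (-113.5, np.float64(6.5)), (-91.2, np.float64(16.0)), (-69.0, np.float64(9.5)), (73.0, np.float64(11.5)), (87.8, np.float64(9.0)), (104.0, np.float64(14.5)), (133.2, np.float64(34.0))]
83 [(-142.0, np.float64(10.5)), (-113.2, np.float64(8.0)), (-91.0, np.float64(13.5)), (-69.0, np.float64(8.5)), (73.0, np.float64(12.5)), (103.5, np.float64(13.5)), (133.8, np.float64(32.0)), (165.5, np.float64(2.5))]
dark 75 [(-18.5, np.float64(18.5)), (5.8, np.float64(18.0))]
dark 85 [(-25.0, np.float64(4.5))]
6.275 [ 0.5891 -0.1532  0.1794] [-1.9  0.2  0. ]
```

```bash
python3 look.py l4
```

```text
(no output)
```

View pics/l4.png

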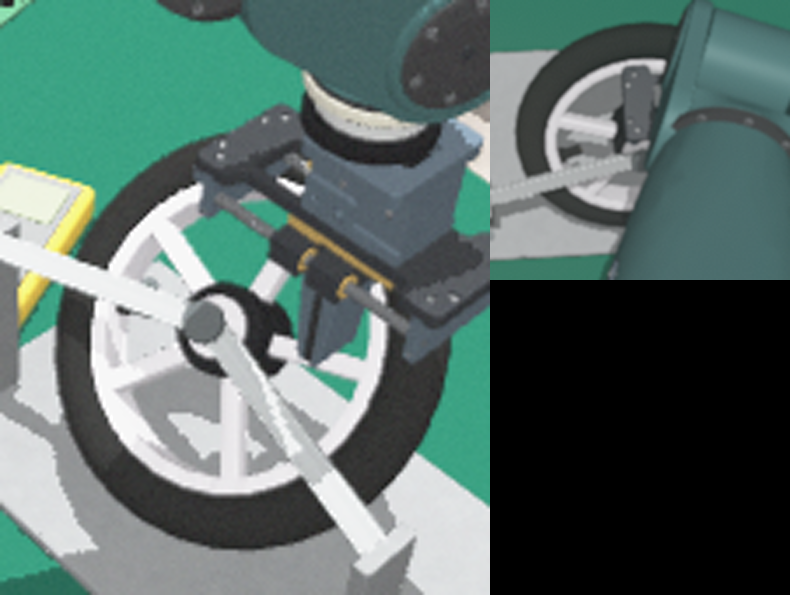

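Run:
```python
from rig import r
from h import *
s=r.snapshot("side"); o=r.observe(); T=o["position"]; M=R.from_quat(o["eef_rot"]).as_matrix()
print(M.round(2))
c=lambda P:((proj(s,P)-[310,160])*3.5+1.2).round(0).tolist()
for z in(.011,-.05):
  print(z,[ (a,b,c(T+M@np.array([a,b,z]))[0]) for a in(-.016,.016) for b in(-.0135,.0135)])
print("spoke -70 front centre 62, hub end, rim end",c([W(k*np.cos(np.radians(-70)),k*np.sin(np.radians(-70)),16) for k in(62,32,92)]))
```

```text
[[-1.   -0.07 -0.  ]
 [-0.07  1.   -0.  ]
 [ 0.   -0.   -1.  ]]
0.011 [(-0.016, -0.0135, [352.0, 378.0]), (-0.016, 0.0135, [320.0, 354.0]), (0.016, -0.0135, [318.0, 403.0]), (0.016, 0.0135, [286.0, 378.0])]
-0.05 [(-0.016, -0.0135, [367.0, 310.0]), (-0.016, 0.0135, [333.0, 286.0]), (0.016, -0.0135, [332.0, 335.0]), (0.016, 0.0135, [298.0, 311.0])]
spoke -70 front centre 62, hub end, rim end [[321.0, 358.0], [278.0, 346.0], [366.0, 369.0]]
```

Run:
```python
from rig import r
from h import *
s=r.snapshot("side"); g=cv2.cvtColor(s["color"],cv2.COLOR_BGR2HSV)[235:282,384:424].astype(int)
def ch(h,sa,v):
    if v>200 and sa<30:return 'W'
    if sa>110 and 60<h<95:return '.'
    if 95<=h<125 and sa>40: return 'f' if v>75 else 'd'
    if v<60: return '#'
    return '+'
print("384..424")
for i,row in enumerate(g): print(235+i,''.join(ch(*p) for p in row))
```

```text
384..424
235 .+WWW++++##++++++++++++++++++++++++#++ff
236 .WWWWWW++##++++++#+++++++++++++++++##+++
237 +WWWWWW++++#+++++#++++++++##++++++++#+#+
238 WWWWWWW++....f+++#+#+++++++++#++++++++##
239 WWWWWW+++....+##+##+++++++++++#+++++++++
240 WWWWWW++....+f##+#+##+#++++++#dff+W+++++
241 WWWWW++.....+ff+#++##+++++++++ff+WW+++++
242 WWWW+++.....+fff+#++#++++++++++f+WW++++#
243 WWWW++......+fff++##+#++++++++++WWW++###
244 WWW++.......+fff+#++##++++++++++++WW+###
245 +++++.......+fff+#+f+##++ff++++++++W+###
246 #++++.......+fff##fffffffffff++++++++###
247 ######......+ff+##ffffffffffff++++++++##
248 #######.....+ff+#+ffffffffffff.+++++++++
249 ########....+ff+#+fffffffffff+.+W+++++++
250 ########....ff+##+fffffffffff+.+WWW+++++
251 #########...fff+#+fffffffffff..+WWWW++++
252 #########..+ff+##fffffffffff+..+WWWW++++
253 #########..+ff+#+fffffffffff+..+WWWW++++
254 #########..+ff+#+fffffffffff...+WWWW++##
255 ####+++##+.+ff+#+ffffffffff+...+WWWW++##
256 ###+WWW+++.+ff+#+ffffffffff....+WWWW++##
257 ###+WWWWWWW+ff##fffffffff+.....+WWWW+###
258 ###+WWWWWWW+f+#+ffffffff+......+WWWW+###
259 ##+WWWW
[... 323 characters left out ...]
...+++WWWWWWWWWWWWWW+####
267 WW+++WWWWWWWWWW++....+++WWWWWWWWWW++####
268 WW+WWWWWWWWWWWWWW+......++++WWWWWW+#####
269 WWWWWWWWWWWWWWWWWW+.........WWWWWW+#####
270 +WWWWWWWWWWWWWWWWWW+........WWWWW++#####
271 +WWW++WWWWWWWWWWWWWWW+.....+WWWWW+######
272 WWWWW+WWWWWWWWWWWWWWWW+....WWWWW++######
273 +WWWWW+WWWWWWWWWWWWWWWW+...WWWWW+#######
274 +WWWWW++WWWWWWWWWWWWWWWWW++WWWW++#######
275 ++WWWWW+++WWWWWWWWWWWWWWWWWWWWW+########
276 +++WWWWW+++WWWWWWWWWWWWWWWWWWWW+########
277 +++WWWWW+++++WWWWWWWWWWWWWWWWW++########
278 ++++WWWW++++++WWWWWWWWWWWWWWW++#########
279 WW++WWWW+++++++WWWWWWWWWWWWWW+##########
280 +++++WWWW+W++++++WWWWWWWWWWW+###########
281 +++++WWWW++++++++++WWWWWWWW++###########
```

The fingertips are tapered, so they reach less deep than I modelled. Their front end sits level with the spoke's front face, around (399,264). I back off up the slope and go about 12 mm deeper.

Call:
carry_out --pt "0 3 4 4 0" --pt "0 6 9 6 0" --pt "0 10 9 2 0" --pt "0 14 9 -2 0" --pt "0 14 9 -2 0"

```text
time: 7.1
position: [0.6033, -0.1434, 0.1775]
eef_rot: [-0.035, 0.999, 0.001, -0.001]
contact_force: [-6.6, 3.9, 3.6]
finger_gap: 0.002
finger_force: 3.7
```

```bash
python3 ang.py
python3 - <<'E'
from rig import r
from h import *
s=r.snapshot("side"); g=cv2.cvtColor(s["color"],cv2.COLOR_BGR2HSV)[240:280,384:424].astype(int)
def ch(h,sa,v):
    if v>200 and sa<30:return 'W'
    if sa>110 and 60<h<95:return '.'
    if 95<=h<125 and sa>40: return 'f' if v>75 else 'd'
    return '#' if v<60 else '+'
for i,row in enumerate(g): print(240+i,''.join(ch(*p) for p in row))
E
```

```text
55 [(-143.8, np.float64(16.0)), (-92.2, np.float64(22.0)), (-70.5, np.float64(11.5)), (2.0, np.float64(14.5)), (106.0, np.float64(86.5))]
65 [(-158.8, np.float64(43.0)), (-91.5, np.float64(18.5)), (-70.8, np.float64(11.0)), (71.2, np.float64(13.0)), (87.5, np.float64(10.5)), (104.2, np.float64(16.0)), (125.0, np.float64(21.5)), (142.2, np.float64(12.0)), (178.2, np.float64(3.0))]
75 [(-161.2, np.float64(11.0)), (-143.5, np.float64(11.5)), (-91.2, np.float64(16.0)), (-70.8, np.float64(9.0)), (71.2, np.float64(11.0)), (88.0, np.float64(8.5)), (104.0, np.float64(14.5)), (131.2, np.float64(34.0))]
83 [(-143.5, np.float64(10.5)), (-91.0, np.float64(13.5)), (-70.8, np.float64(8.0)), (71.2, np.float64(13.0)), (103.5, np.float64(13.5)), (132.0, np.float64(31.5)), (167.8, np.float64(7.0))]
dark 75 [(-18.2, np.float64(24.0)), (8.8, np.float64(17.0))]
dark 85 [(-13.8, np.float64(16.0)), (6.5, np.float64(16.5))]
7.15 [ 0.6033 -0.1434  0.1775] [-5.6  3.9  3. ]
240 WWWWWW++.....+fff+#+f+##+++f++++++++####
241 WWWWW++......+fff##+ff++fffff+++++++++##
242 WWWW+++......+fff##+fffffffffff++++++++#
243
[... 961 characters left out ...]
WWWWWWWWWWWWWWWWWWWW+####
265 +#####+WWWWWW++++WWWWWWWWWWWWWWWWWW+####
266 ++###+WWWWWWWW+..++++WWWWWWWWWWWWWW+####
267 +++++WWWWWWWWWW+.....+++WWWWWWWWWW++####
268 +W+WWWWWWWWWWWWWW+......+++WWWWWWW+#####
269 +W++WWWWWWWWWWWWWW+........+WWWWWW+#####
270 +++++WWWWWWWWWWWWWW+........WWWWW++#####
271 ++++++WWWWWWWWWWWWWWW+.....+WWWWW+######
272 W+++W+WWWWWWWWWWWWWWWW+....WWWWW++######
273 WW+++++WWWWWWWWWWWWWWWW+...WWWWW+#######
274 +W++++++WWWWWWWWWWWWWWWWW++WWWW++#######
275 WWW+++++++WWWWWWWWWWWWWWWWWWWWW+########
276 W++W+++W+++WWWWWWWWWWWWWWWWWWWW+########
277 +++W+++++++++WWWWWWWWWWWWWWWWW++########
278 ++++W+++++++++WWWWWWWWWWWWWWW++#########
279 W++W+W+++++++++WWWWWWWWWWWWWW+##########
```

The -x/+z reaction suggests the gripper's body reached the tyre, so I back off along the axle straight away and stay about 9 mm shallower.

Call:
carry_out --pt "0 -7 0 7 0" --pt "0 -7 0 7 0"

```text
time: 7.45
position: [0.5973, -0.144, 0.186]
eef_rot: [-0.035, 0.999, -0.0, 0.0]
contact_force: [0.1, 0.5, -0.2]
finger_gap: 0.005
finger_force: 0.0
```

Call:
carry_out --pt "0 -2 -6 -2 0" --pt "0 -5 -11 -5 0" --pt "0 -9 -12 -9 0" --pt "0 -13 -13 -13 0" --pt "0 -17 -13 -17 0"

```text
time: 8.07
position: [0.5801, -0.1571, 0.1683]
eef_rot: [-0.035, 0.999, -0.0, 0.0]
contact_force: [-0.1, -3.9, 4.5]
finger_gap: 0.006
finger_force: 2.1
```

```bash
python3 ang.py
```

```text
55 [(-156.2, np.float64(15.0)), (-121.8, np.float64(6.0)), (-97.5, np.float64(11.5)), (58.5, np.float64(16.5)), (108.8, np.float64(56.0)), (142.0, np.float64(3.5))]
65 [(-159.0, np.float64(18.5)), (-141.5, np.float64(11.5)), (-119.8, np.float64(4.0)), (-93.2, np.float64(15.0)), (59.2, np.float64(14.0)), (85.2, np.float64(6.0)), (116.8, np.float64(39.0))]
75 [(-156.0, np.float64(11.5)), (-135.2, np.float64(15.0)), (-88.8, np.float64(21.0)), (63.2, np.float64(4.0)), (86.5, np.float64(5.5)), (116.8, np.float64(37.0)), (170.8, np.float64(5.0))]
83 [(-175.5, np.float64(9.5)), (-156.2, np.float64(10.0)), (-128.2, np.float64(11.0)), (-88.2, np.float64(19.0)), (62.2, np.float64(7.0)), (116.8, np.float64(37.0)), (144.0, np.float64(10.5)), (168.0, np.float64(23.5))]
dark 75 [(-39.0, np.float64(8.5)), (-16.0, np.float64(18.5)), (15.8, np.float64(18.0)), (94.2, np.float64(3.0))]
dark 85 [(-32.8, np.float64(9.0)), (30.2, np.float64(17.0)), (94.8, np.float64(5.0))]
8.125 [ 0.5792 -0.1568  0.1676] [-1.4 -0.9  1.7]
```

Call:
carry_out --pt "0 -3 0 -3 0" --pt "0 -6 0 -6 0" --pt "0 -9 0 -9 0" --pt "0 -11 0 -11 0" --pt "0 -11 0 -11 0"

```text
time: 8.75
position: [0.5688, -0.1567, 0.1571]
eef_rot: [-0.035, 0.999, 0.0, -0.0]
contact_force: [0.0, -1.7, 1.0]
finger_gap: 0.004
finger_force: 0.8
```

```bash
python3 ang.py | tail -7; python3 look.py l5
```

```text
55 [(-172.0, np.float64(14.5)), (41.8, np.float64(13.0)), (101.8, np.float64(42.0)), (134.2, np.float64(19.0))]
65 [(-173.0, np.float64(14.5)), (-145.0, np.float64(19.5)), (-101.8, np.float64(3.0)), (89.0, np.float64(7.5)), (118.5, np.float64(44.5)), (178.5, np.float64(2.5))]
75 [(-172.8, np.float64(12.0)), (-136.0, np.float64(16.5)), (-93.5, np.float64(20.5)), (88.8, np.float64(7.0)), (108.8, np.float64(24.0)), (131.5, np.float64(17.5))]
83 [(-173.5, np.float64(13.5)), (-163.2, np.float64(3.0)), (-128.2, np.float64(11.0)), (-93.8, np.float64(19.0)), (108.8, np.float64(24.0)), (129.0, np.float64(11.5)), (138.0, np.float64(5.5)), (153.2, np.float64(4.0)), (159.5, np.float64(6.5)), (168.0, np.float64(6.5)), (177.8, np.float64(4.0))]
dark 75 [(-44.2, np.float64(8.0)), (43.2, np.float64(17.0)), (81.0, np.float64(7.5))]
dark 85 [(-50.8, np.float64(7.0)), (47.8, np.float64(31.0)), (80.5, np.float64(8.5))]
8.8 [ 0.5688 -0.1566  0.1571] [-0.5 -0.5  0.5]
```

View pics/l5.png

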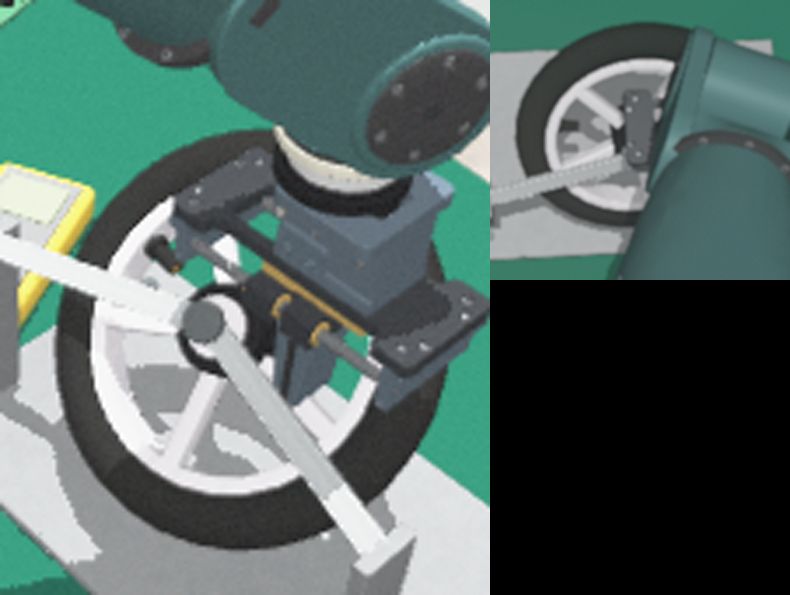

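The spoke is now at about -101° and the valve, a dark stub at (160,250) in the crop, at about 79°. The finger is still clear of the flat arm. I test the remaining reach to -108°.

Call:
carry_out --pt "0 -2 0 -2 0" --pt "0 -4 0 -4 0" --pt "0 -5 0 -5 0" --pt "0 -5 0 -5 0"

```text
time: 9.4
position: [0.5652, -0.1569, 0.153]
eef_rot: [-0.035, 0.999, -0.0, 0.001]
contact_force: [4.0, 1.8, 6.7]
finger_gap: 0.005
finger_force: 3.9
```

```bash
python3 ang.py | cut -c1-150
```

```text
55 [(-175.5, np.float64(9.5)), (42.2, np.float64(9.0)), (112.2, np.float64(63.0)), (177.8, np.float64(4.0))]
65 [(-175.8, np.float64(9.0)), (-143.5, np.float64(13.5)), (87.5, np.float64(10.5)), (106.8, np.float64(21.0)), (129.2, np.float64(23.0)), (178.0, np.
75 [(-176.0, np.float64(8.5)), (-164.5, np.float64(5.5)), (-136.0, np.float64(16.5)), (-93.8, np.float64(21.0)), (88.0, np.float64(8.5)), (106.5, np.f
83 [(-176.2, np.float64(8.0)), (-164.8, np.float64(10.0)), (-128.2, np.float64(11.0)), (-101.8, np.float64(5.0)), (-91.0, np.float64(13.5)), (106.8, n
dark 75 [(-51.2, np.float64(7.0)), (53.2, np.float64(23.0))]
dark 85 [(-54.8, np.float64(9.0)), (48.8, np.float64(38.0)), (77.0, np.float64(5.5))]
9.45 [ 0.5652 -0.1569  0.1531] [4.3 1.9 5.6]
```

Reach ends at about -104°, where the finger meets the arm lightly, with the valve at about 76°. I lift straight out and re-enter at the top opening for the next spoke.

Call:
carry_out --pt "0 2 0 4 0" --pt "0 2 0 30 0" --pt "0 2 0 70 0" --pt "0 2 0 107 0" --pt "0 2 0 107 0"

```text
time: 10.07
position: [0.5672, -0.1572, 0.262]
eef_rot: [-0.035, 0.999, -0.001, 0.002]
contact_force: [0.5, -0.2, -0.7]
finger_gap: 0.006
finger_force: 0.0
```

Call:
carry_out --pt "0 15 20 0 0" --pt "0 35 50 0 0" --pt "0 46 65 0 0" --pt "0 46 65 -10 0" --pt "0 46 65 -10 0"

```text
time: 10.7
position: [0.611, -0.0922, 0.2478]
eef_rot: [-0.035, 0.999, 0.0, -0.001]
contact_force: [-0.0, -0.3, 0.3]
finger_gap: 0.005
finger_force: 0.0
```

```bash
python3 ang.py | cut -c1-220
```

```text
55 [(-175.5, np.float64(9.5)), (-110.8, np.float64(28.0)), (-88.2, np.float64(14.0)), (-30.0, np.float64(12.5)), (39.2, np.float64(15.0)), (88.0, np.float64(14.5)), (129.5, np.float64(28.5)), (177.8, np.float64(4.0))]
65 [(-175.8, np.float64(9.0)), (-110.0, np.float64(24.5)), (-89.5, np.float64(14.5)), (-30.5, np.float64(10.5)), (39.5, np.float64(12.5)), (87.5, np.float64(10.5)), (114.2, np.float64(4.0)), (129.5, np.float64(22.5)), (1
75 [(-176.2, np.float64(8.0)), (-101.5, np.float64(36.5)), (-30.8, np.float64(10.0)), (39.2, np.float64(11.0)), (88.0, np.float64(8.5)), (113.2, np.float64(5.0)), (128.8, np.float64(23.0))]
83 [(-176.5, np.float64(7.5)), (-101.2, np.float64(34.0)), (-31.2, np.float64(8.0)), (39.5, np.float64(11.5)), (113.0, np.float64(6.5)), (133.5, np.float64(12.5)), (153.0, np.float64(2.5)), (167.0, np.float64(2.5))]
dark 75 [(75.5, np.float64(9.5))]
dark 85 [(75.0, np.float64(9.5))]
10.75 [ 0.6113 -0.0924  0.2485] [-0.5 -0.4 -0.1]
```

Call:
carry_out --pt "0 2 0 -15 0" --pt "0 2 0 -30 0" --pt "0 2 0 -40 0" --pt "0 2 0 -45 0" --pt "0 2 0 -45 0"

```text
time: 11.38
position: [0.6141, -0.0918, 0.2041]
eef_rot: [-0.035, 0.999, 0.0, -0.0]
contact_force: [-0.8, 0.9, -0.1]
finger_gap: 0.005
finger_force: 0.0
```

Call:
carry_out --pt "0 0 -6 0 0" --pt "0 0 -12 0 0" --pt "0 0 -18 0 0" --pt "0 -1 -23 -1 0" --pt "0 -3 -29 -3 0"

```text
time: 12.0
position: [0.6114, -0.1212, 0.2016]
eef_rot: [-0.035, 0.999, 0.0, 0.0]
contact_force: [0.8, 2.4, -0.0]
finger_gap: 0.001
finger_force: 1.1
```

Call:
carry_out --pt "0 -2 -5 -2 0" --pt "0 -4 -10 -4 0" --pt "0 -7 -14 -7 0" --pt "0 -10 -19 -10 0" --pt "0 -14 -23 -14 0"

```text
time: 12.62
position: [0.5972, -0.1443, 0.1873]
eef_rot: [-0.035, 0.999, -0.0, 0.0]
contact_force: [1.0, -0.5, 2.1]
finger_gap: 0.001
finger_force: 1.3
```

```bash
python3 ang.py | cut -c1-220
```

```text
55 [(-131.2, np.float64(16.0)), (-96.5, np.float64(30.5)), (13.0, np.float64(14.5)), (109.8, np.float64(68.0)), (154.5, np.float64(13.5))]
65 [(-175.0, np.float64(10.5)), (-150.0, np.float64(14.5)), (-131.0, np.float64(13.5)), (-109.0, np.float64(7.5)), (-91.5, np.float64(18.5)), (-60.5, np.float64(7.5)), (13.5, np.float64(10.5)), (84.5, np.float64(15.5)), 
75 [(-167.8, np.float64(25.0)), (-131.5, np.float64(10.5)), (-110.0, np.float64(7.5)), (-91.2, np.float64(16.0)), (-58.8, np.float64(9.0)), (85.0, np.float64(14.5)), (118.5, np.float64(43.5)), (154.8, np.float64(11.0)), 
83 [(-131.8, np.float64(10.0)), (-124.8, np.float64(3.0)), (-91.0, np.float64(13.5)), (-58.8, np.float64(8.0)), (83.0, np.float64(12.5)), (119.0, np.float64(44.5)), (153.2, np.float64(13.0))]
dark 75 [(-14.0, np.float64(24.5)), (12.2, np.float64(16.0)), (48.0, np.float64(8.5))]
dark 85 [(-10.0, np.float64(15.5)), (12.5, np.float64(17.5)), (47.8, np.float64(9.0))]
12.675 [ 0.5964 -0.1445  0.1867] [-0.2  0.   0.4]
```

Call:
carry_out --pt "0 -4 -5 -5 0" --pt "0 -8 -10 -9 0" --pt "0 -12 -12 -13 0" --pt "0 -16 -13 -17 0" --pt "0 -20 -13 -21 0"

```text
time: 13.3
position: [0.5773, -0.1573, 0.1665]
eef_rot: [-0.035, 0.999, -0.0, 0.0]
contact_force: [-0.0, -3.1, 3.6]
finger_gap: 0.003
finger_force: 2.0
```

Call:
carry_out --pt "0 -3 0 -4 0" --pt "0 -6 0 -8 0" --pt "0 -8 0 -11 0" --pt "0 -9 0 -13 0" --pt "0 -9 0 -13 0"

```text
time: 13.92
position: [0.5671, -0.1569, 0.1532]
eef_rot: [-0.035, 0.999, 0.0, -0.001]
contact_force: [-5.7, -2.4, 7.7]
finger_gap: 0.007
finger_force: 3.9
```

```bash
python3 ang.py | cut -c1-220
```

```text
55 [(-175.0, np.float64(10.5)), (41.8, np.float64(14.0)), (112.2, np.float64(63.0)), (178.0, np.float64(3.5))]
65 [(-175.5, np.float64(9.5)), (-142.8, np.float64(15.0)), (87.5, np.float64(10.5)), (118.5, np.float64(44.5)), (178.2, np.float64(3.0))]
75 [(-175.5, np.float64(9.5)), (-165.0, np.float64(6.5)), (-137.8, np.float64(13.0)), (-93.8, np.float64(21.0)), (88.0, np.float64(8.5)), (118.5, np.float64(43.5)), (174.0, np.float64(11.5))]
83 [(-176.0, np.float64(8.5)), (-164.2, np.float64(9.0)), (-132.2, np.float64(3.0)), (-101.2, np.float64(6.0)), (-91.0, np.float64(13.5)), (106.8, np.float64(20.0)), (133.2, np.float64(23.0)), (148.0, np.float64(4.5)), (
dark 75 [(-48.8, np.float64(7.0)), (50.0, np.float64(23.5))]
dark 85 [(-54.0, np.float64(7.5)), (47.2, np.float64(37.0))]
13.975 [ 0.5672 -0.1569  0.1532] [-5.8 -1.8  7.2]
```

About 4° remain, and the N-direction force says I am at the depth limit, so I lift straight out and measure with the view clear.

Call:
carry_out --pt "0 -2 0 6 0" --pt "0 -2 0 35 0" --pt "0 -2 0 75 0" --pt "0 -2 0 110 0" --pt "0 -2 0 150 0"

```text
time: 14.6
position: [0.5657, -0.1565, 0.3043]
eef_rot: [-0.035, 0.999, 0.0, -0.0]
contact_force: [0.1, -0.1, 0.4]
finger_gap: 0.007
finger_force: 0.0
```

```bash
python3 ang.py | cut -c1-260
```

```text
55 [(-174.8, np.float64(11.0)), (-92.8, np.float64(23.0)), (-29.8, np.float64(13.0)), (40.2, np.float64(17.0)), (112.2, np.float64(63.0)), (178.0, np.float64(3.5))]
65 [(-175.5, np.float64(9.5)), (-143.0, np.float64(14.5)), (-100.5, np.float64(7.5)), (-89.0, np.float64(13.5)), (-29.8, np.float64(11.0)), (40.0, np.float64(14.5)), (87.5, np.float64(10.5)), (118.5, np.float64(44.5)), (178.2, np.float64(3.0))]
75 [(-175.5, np.float64(9.5)), (-165.0, np.float64(6.5)), (-137.8, np.float64(13.0)), (-93.8, np.float64(21.0)), (-30.0, np.float64(9.5)), (39.8, np.float64(12.0)), (88.0, np.float64(8.5)), (118.5, np.float64(43.5)), (174.0, np.float64(11.5))]
83 [(-176.0, np.float64(8.5)), (-164.2, np.float64(9.0)), (-132.2, np.float64(3.0)), (-94.2, np.float64(20.0)), (-30.2, np.float64(9.0)), (39.8, np.float64(11.0)), (106.5, np.float64(19.5)), (133.8, np.float64(22.0)), (148.8, np.float64(3.0)), (153.2, np.float
dark 75 [(5.2, np.float64(9.0))]
dark 85 [(2.8, np.float64(6.0))]
14.65 [ 0.5678 -0.1572  0.31  ] [ 2.6 -0.8  6.8]
```

Call:
carry_out --pt "0 2 45 0 0" --pt "0 4 90 0 0" --pt "0 6 123 0 0" --pt "0 6 123 0 0" --pt "0 6 123 0 0"

```text
time: 15.28
position: [0.572, -0.034, 0.3033]
eef_rot: [-0.035, 0.999, -0.0, -0.0]
contact_force: [0.7, 0.7, -0.0]
finger_gap: 0.007
finger_force: 0.0
```

Next I descend into the opening on the left between the spokes at 40° and 112°.

Call:
carry_out --pt "0 1 0 -40 0" --pt "0 1 0 -75 0" --pt "0 1 0 -100 0" --pt "0 1 0 -110 0" --pt "0 1 0 -110 0"

```text
time: 15.9
position: [0.5731, -0.0344, 0.1934]
eef_rot: [-0.035, 0.999, 0.0, -0.0]
contact_force: [0.6, 0.7, -0.1]
finger_gap: 0.006
finger_force: 0.0
```

Call:
carry_out --pt "0 0 0 -8 0" --pt "0 0 0 -15 0" --pt "0 0 0 -21 0" --pt "0 0 0 -24 0" --pt "0 0 0 -24 0"

```text
time: 16.52
position: [0.5731, -0.0338, 0.1692]
eef_rot: [-0.035, 0.999, 0.0, -0.0]
contact_force: [-0.2, 0.6, 0.2]
finger_gap: 0.002
finger_force: 0.0
```

```bash
python3 ang.py | cut -c1-200
```

```text
55 [(-175.2, np.float64(10.0)), (-103.2, np.float64(44.0)), (-29.8, np.float64(13.0)), (44.0, np.float64(7.5)), (88.0, np.float64(14.5)), (116.0, np.float64(2.5)), (131.8, np.float64(24.0)), (178.0, n
65 [(-175.2, np.float64(10.0)), (-143.2, np.float64(14.0)), (-102.0, np.float64(39.5)), (-30.2, np.float64(11.0)), (45.2, np.float64(4.0)), (114.8, np.float64(3.0)), (129.5, np.float64(22.5))]
75 [(-175.2, np.float64(10.0)), (-137.5, np.float64(12.5)), (-101.5, np.float64(36.5)), (-30.2, np.float64(10.0)), (113.8, np.float64(5.0)), (127.5, np.float64(21.5))]
83 [(-175.5, np.float64(9.5)), (-132.5, np.float64(2.5)), (-101.2, np.float64(34.0)), (-30.2, np.float64(9.0)), (112.0, np.float64(7.5)), (153.2, np.float64(3.0))]
dark 75 [(4.2, np.float64(8.0)), (29.5, np.float64(16.5))]
dark 85 [(2.5, np.float64(3.5)), (17.5, np.float64(6.5)), (41.2, np.float64(6.0)), (81.2, np.float64(6.0))]
16.575 [ 0.5733 -0.0338  0.1694] [ 0.5  1.  -0.4]
```

Call:
carry_out --pt "0 0 -2 0 0" --pt "0 0 -4 0 0" --pt "0 0 -6 0 0" --pt "0 0 -8 0 0" --pt "0 0 -8 0 0"

```text
time: 17.2
position: [0.5731, -0.042, 0.1694]
eef_rot: [-0.035, 0.999, 0.0, -0.0]
contact_force: [-0.1, 0.7, -0.2]
finger_gap: 0.0
finger_force: 0.3
```

```bash
python3 ang.py | cut -c1-120
```

```text
55 [(-175.2, np.float64(10.0)), (-103.2, np.float64(44.0)), (-29.5, np.float64(12.5)), (41.0, np.float64(13.5)), (92.2, 
65 [(-175.5, np.float64(9.5)), (-143.2, np.float64(14.0)), (-102.0, np.float64(39.5)), (-30.0, np.float64(10.5)), (114.8
75 [(-175.8, np.float64(9.0)), (-137.5, np.float64(12.5)), (-101.5, np.float64(36.5)), (-30.2, np.float64(10.0)), (39.0,
83 [(-176.0, np.float64(8.5)), (-132.5, np.float64(2.5)), (-101.2, np.float64(34.0)), (-30.2, np.float64(9.0)), (39.8, n
dark 75 [(16.0, np.float64(7.5)), (32.8, np.float64(8.0)), (82.2, np.float64(7.0))]
dark 85 [(10.8, np.float64(6.0)), (74.8, np.float64(6.0))]
17.25 [ 0.5732 -0.0419  0.1694] [-0.6  0.6 -0. ]
```

Call:
carry_out --pt "0 1 -1 1 0" --pt "0 2 -3 2 0" --pt "0 3 -4 3 0" --pt "0 3 -4 3 0"

```text
time: 17.75
position: [0.5763, -0.046, 0.1725]
eef_rot: [-0.035, 0.999, -0.0, 0.0]
contact_force: [-0.9, 0.5, -0.5]
finger_gap: 0.004
finger_force: 0.7
```

```bash
python3 ang.py | cut -c1-120
```

```text
55 [(-178.0, np.float64(4.5)), (-103.2, np.float64(44.0)), (-35.2, np.float64(12.0)), (34.8, np.float64(14.0)), (90.8, n
65 [(-178.5, np.float64(3.5)), (-141.2, np.float64(9.0)), (-102.2, np.float64(40.0)), (-35.2, np.float64(11.0)), (39.2, 
75 [(-178.8, np.float64(3.0)), (-133.8, np.float64(12.0)), (-110.5, np.float64(18.5)), (-91.0, np.float64(15.5)), (-36.0
83 [(-179.0, np.float64(2.5)), (-131.5, np.float64(4.5)), (-110.2, np.float64(16.0)), (-90.8, np.float64(13.0)), (-35.8,
dark 75 [(-2.8, np.float64(5.0)), (20.5, np.float64(20.5)), (75.5, np.float64(7.5))]
dark 85 [(8.5, np.float64(6.5)), (69.2, np.float64(5.0))]
17.8 [ 0.5763 -0.046   0.1725] [-1.2  1.1 -1.2]
```

The spokes now read about -35.5° and +35°. I back off, lift clear, swing well away and check.

Call:
carry_out --pt "0 -2 4 -2 0" --pt "0 -3 6 -1 0" --pt "0 -3 6 35 0" --pt "0 -3 6 85 0" --pt "0 -3 6 135 0"

```text
time: 18.42
position: [0.573, -0.0397, 0.309]
eef_rot: [-0.035, 0.999, -0.0, 0.0]
contact_force: [0.7, -0.3, -0.3]
finger_gap: 0.004
finger_force: 0.0
```

Call:
carry_out --pt "0 -5 55 40 0" --pt "0 -15 110 60 0" --pt "0 -30 165 60 0" --pt "0 -50 220 60 0" --pt "0 -75 275 60 0"

```text
time: 19.05
position: [0.4974, 0.2369, 0.3677]
eef_rot: [-0.035, 0.999, 0.0, 0.0]
contact_force: [0.4, -0.6, 0.7]
finger_gap: 0.007
finger_force: 0.0
```

Call:
carry_out --pt "0 -30 55 0 0" --pt "0 -60 105 0 0" --pt "0 -60 105 0 0" --pt "0 -60 105 0 0"

```text
time: 19.55
position: [0.4382, 0.34, 0.3675]
eef_rot: [-0.036, 0.999, -0.0, 0.0]
contact_force: [0.4, 0.1, -0.1]
finger_gap: 0.005
finger_force: 0.0
```

```bash
cat > fin.py <<'E'
from rig import r
from h import *
import h
# spoke axis angles + centre offset from both views (front-face runs per radius, bright mask), valve by dark blob
th=np.arange(-180,180,.25)
for n in("side","top"):
    s=r.snapshot(n); g=cv2.cvtColor(s["color"],cv2.COLOR_BGR2HSV).astype(np.float32)
    # nut centre / rim centre offset check and radial sampling
    for lab,z,rads,f in(("spoke",16,(45,55,65,75,85),lambda v:(v[:,2]>195)&(v[:,1]<28)),("valve",3,(70,75,80,85),lambda v:v[:,2]<90)):
        for rad in rads:
            P=np.array([W(rad*np.cos(a),rad*np.sin(a),z) for a in np.radians(th)]); m=proj(s,P).astype(np.float32)
            v=cv2.remap(g,m[:,0].copy(),m[:,1].copy(),cv2.INTER_LINEAR).reshape(-1,3); w=f(v)
            e=np.flatnonzero(np.diff(np.r_[0,w.astype(int),0]))
            print(n,lab,rad,[(round(float(th[a]+th[b-1])/2,1),float(b-a)*.25) for a,b in zip(e[::2],e[1::2]) if b-a>10 and abs(th[a]+th[b-1])/2<60])
a=r.snapshot("side")["color"][170:330,320:440]; b=r.snapshot("top")["color"][140:255,305:445]
A=cv2.resize(a,None,fx=3.2,fy=3.2,interpolation=cv2.INTER_CUBIC); B=cv2.resize(b,None,fx=2.9,fy=2.9,interpolation=cv2.INTER_CUBIC)
im=np.zeros((512,384+B.shape[1],3),np.uint8); im[:A.shape[0],:384]=A; im[:B.shape[0],384:]=B; cv2.imwrite("pics/fin.png",im)
o=r.observe(); print(o["time"],o["position"])
E
python3 fin.py
```

```text
side spoke 45 [(-34.6, 17.0), (34.0, 22.25)]
side spoke 55 [(-35.2, 12.75), (34.0, 17.75)]
side spoke 65 [(-35.5, 11.75), (33.9, 15.0)]
side spoke 75 [(-35.9, 9.5), (34.1, 12.5)]
side spoke 85 [(-35.9, 8.5), (34.6, 11.5)]
side valve 70 [(0.1, 11.0)]
side valve 75 [(0.2, 10.25)]
side valve 80 [(0.2, 9.75)]
side valve 85 [(0.5, 9.25)]
top spoke 45 [(-33.8, 15.25), (35.4, 13.5)]
top spoke 55 [(-34.2, 12.25), (35.1, 11.5)]
top spoke 65 [(-34.8, 10.25), (35.4, 10.0)]
top spoke 75 [(-35.0, 9.25), (35.2, 8.25)]
top spoke 85 [(-35.4, 8.0), (35.1, 7.5)]
top valve 70 [(0.2, 9.75)]
top valve 75 [(0.4, 9.5)]
top valve 80 [(0.4, 6.0)]
top valve 85 []
19.75 [0.43885793 0.33925396 0.36749656]
```

View pics/fin.png

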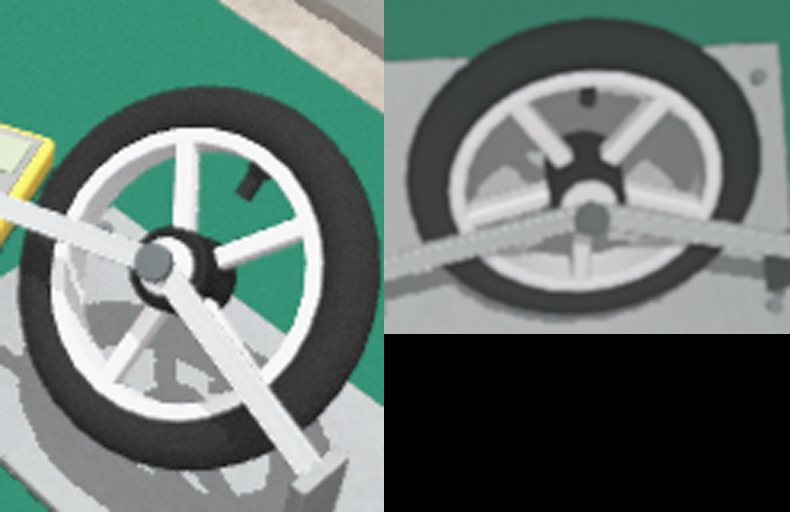

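The valve stem is at the top: (250,182) in the side crop and (588,97) in the top crop. Both views put it within about 0.5° of straight up the slope, with the spokes near ±35.5°. The arm is clear and the wheel is at rest, so I hand it in.

```bash
python3 -c "
from rig import r
print(r.sign_off())"
```

```text
the job is handed in; nothing more can be done
None
```

The wheel is at rest with its valve stem within about 0.5° of straight up the slope and the arm clear, handed in at about 20 s; one deeper reach probably put the gripper's body on the tyre at about 8 N (inferred from the wrist force), possibly again at about 10 N at the end of the second push, and a fingertip brushed the flat arm once.

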